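# Put the reagents right in the carousel and refit its cover

### The job

The reagent bottles in the carousel have been mixed up: bring every bottle into the socket of its own cap's colour (blue, black, red), fully down and upright, using the empty white socket for parking on the way. Then refit the round cover on the hub: turn it so that its four small holes line up with the studs, lower it until it lies flat on the flange, and let go. Keep the bottles upright throughout, and leave the yellow-lidded sample cup where it stands.

Things in the scene. Friction and masses are not known exactly. Their poses are not given: they have to be found in the camera images.
- bottle_blue: Closed upright reagent bottle, 75 g, with blue screw cap; white with a red-brown band, home is the blue socket. Body 40 mm in diameter up to 60 mm height, sloping shoulder, cap 24 mm in diameter from 66 to 83 mm. Origin: centre of the underside, z up. Hold it by the cap from above; fingers closing along the carousel's tangent have most room beside hub and neighbours.
- bottle_black: Closed upright reagent bottle, 75 g, with black screw cap; brown with a blue band, home is the black socket. Body 40 mm in diameter up to 60 mm height, sloping shoulder, cap 24 mm in diameter from 66 to 83 mm. Origin: centre of the underside, z up. Hold it by the cap from above; fingers closing along the carousel's tangent have most room beside hub and neighbours.
- bottle_red: Closed upright reagent bottle, 75 g, with red screw cap; white with a green band, home is the red socket. Body 40 mm in diameter up to 60 mm height, sloping shoulder, cap 24 mm in diameter from 66 to 83 mm. Origin: centre of the underside, z up. Hold it by the cap from above; fingers closing along the carousel's tangent have most room beside hub and neighbours.
- socket_blue: Blue socket fixed on the carousel, 58 mm from its axis: round cup, 54 mm outer diameter, 20 mm high, bore 47 mm (3.5 mm play round a bottle), floor 2 mm above its underside; home of the blue-capped bottle. Origin: centre of its underside, so the origin of a bottle fully home lies 2 mm above it.
- socket_black: Black socket fixed on the carousel, 58 mm from its axis: round cup, 54 mm outer diameter, 20 mm high, bore 47 mm (3.5 mm play round a bottle), floor 2 mm above its underside; home of the black-capped bottle. Origin: centre of its underside, so the origin of a bottle fully home lies 2 mm above it.
- socket_red: Red socket fixed on the carousel, 58 mm from its axis: round cup, 54 mm outer diameter, 20 mm high, bore 47 mm (3.5 mm play round a bottle), floor 2 mm above its underside; home of the red-capped bottle. Origin: centre of its underside, so the origin of a bottle fully home lies 2 mm above it.
- socket_spare: White socket fixed on the carousel, 58 mm from its axis: round cup, 54 mm outer diameter, 20 mm high, bore 47 mm (3.5 mm play round a bottle), floor 2 mm above its underside; the spare place, empty at the start, for parking. Origin: centre of its underside, so the origin of a bottle fully home lies 2 mm above it.
- carousel: Fixed round housing, 184 mm in diameter; origin on its axis at desk height, z up. Sockets stand 24 mm up at its +x, +y, -x, -y sides (colours vary), console at -x. Hub column 24 mm thick; flange 64 mm wide, flat top (cover seat) at z 113 mm. On it 4 studs, 8 mm thick, 14 mm high, top 5 mm tapered, 26 mm from the axis at 45, 135, 225, 315 deg. Caps of seated bottles end at 109 mm, studs at 127 mm.
- cover: Loose slate-blue disc, 156 x 5 mm, 160 g, first flat on the desk. 4 stud holes 12 mm wide, 26 mm from the centre at 45, 135, 225, 315 deg from its x; 4 sight windows 29 mm wide, 58 mm out at 0, 90, 180, 270 deg. Black knob: 28 mm grip 21 to 41 mm above the underside, thinner neck below. Origin: centre of underside, z up. Fits in any quarter turn; seated origin is 113 mm above the carousel's.
- cup_yellow: Bystander: clear sample cup with a yellow lid, 41 mm in diameter, 50 mm high, standing on the desk between the carousel and the tube rack. Origin at the centre of its underside. To be left where it is.
Not all that is in view belongs to the job. Leave any green look-alike of the cover alone.

How it is judged:
By the outcome, as a careful person would: the job done as asked, in the order asked, and still so for the second after the job is handed in, with the robot touching nothing.
It also fails if it takes over 128 s, if anything falls off the work surface, if the arm or the gripper's body presses on something with over 40 N, if the wrist force passes 120 N, or if a joint passes its speed limit or range.

### The arm

A 7-joint arm with a two-finger parallel gripper is mounted at the origin on a cart in front of the work surface, level with it; the furniture and walls round the work are solid. World frame = base frame: x ahead of the robot, y to its left, z up, the work surface at z = 0. Lengths are in m, angles in rad, forces in N, time in s.
With the tool pointing down it reaches from about 0.4 to 0.875 m from the base axis. Payload 19.3 kg.
Tool frame: the origin (TCP) lies at the very end of the fingers, on their centre line; the grasp point (between the pads) lies 19 mm behind it; z points along the fingers, y is the line along which they close (so a half turn about z gives the same grasp; the last joint's range is limited). The gripper opens to 85 mm and grips with 20 to 120 N. Pads are 22 mm wide; open, the fingers measure 114 mm over their backs; the gripper's body (76 mm by 85 mm) begins 54 mm behind the grasp point. The pads swing forward as they close: fully open they stand 13 mm farther back than shut.
Start: joints at [-1.261, 0.521, -0.036, 1.599, 0.021, 1.021, -0.113], TCP at [0.232, 0.58, 0.231] pointing down, gripper open.
Joint ranges: [-2.91, 2.91], [-0.3, 2.13], [-1.5, 1.42], [0.17, 2.43], [-1.26, 4.41], [0.16, 1.93], [-2.52, 2.52]. Speed limits (rad/s): [1.89, 1.89, 2.39, 2.39, 3.01, 3.01, 3.01].

### API

Orientations are given as [roll, pitch, yaw] about the fixed x, y, z axes, in that order (R = Rz(yaw) Ry(pitch) Rx(roll)).
In Python, from workcell import bot gives the robot as it stands.
- The arm moves only by the shell command python3 -m crank 'ROWS' [FORCE]. ROWS is a JSON object of lists of equal length, an entry for each row: "travel": the shift along the world's x, y, z in cm, a list of three; "turn": the turn, a rotation vector about the world's x, y, z in degrees, a list of three; "gripper": the closure, from 0 (fully open) to 1 (shut). A call has exactly 5 rows; each row is the pose to reach, as a shift and turn from the pose commanded when the call began; what a row does not reach only later rows make up. A row lasts 1/10 s, in which the tool goes at most 50 mm and 8.59 degrees, less where a joint would pass 70% of its speed; a pose out of reach is approached as far as the arm can. A call with a gripper value outside its range is refused whole. The fingers move at their own pace and stop on an object; FORCE is the grip in N (left out, the last holds). Time passes only in rows, so rows that repeat a pose let the fingers close, or fill a call up. It gives the time, the measured TCP pose, the force, the opening and the grip force at its end, in the units of the state.
- bot.observe(): the state, without advancing time (a new reading comes with each control period).
- bot.grab_frame(name): name is "scene" or "top" or "wrist"; returns a dict with "pixels" (420x560x3 uint8, red, green, blue), "fx", "fy", "cx", "cy" (pixels), "extrinsics" (4x4, takes a point from world to camera coordinates). Camera axes: x right, y down, z forward; pixel columns grow to the right and rows downward; lengths in m; the calibration is good to about 2 mm. A picture is of the moment at which its call begins. There is no depth.
- bot.job_done(): hands the job in; it is judged then, once.
The state is a dict: "clock": time; "qpos": joint angles; "qd": joint speeds; "joint_efforts": joint torques, N m; "position": TCP position; "tool_rot": TCP orientation; "force": force on the tool from outside, world axes, zero at the start; "moment": the same for the moment, N m; "grip_width": finger opening in m; "finger_force": force on a finger pad.
Only numpy, scipy, OpenCV 4.12 (cv2) and the standard library are available. Lean on these libraries where they do the work, as an engineer would, in place of code of your own. Each camera call takes 0.05 s, during which the arm holds its last target. There are 200 camera calls.

## Working session

There is one attempt and no reset: what is moved stays moved. The work goes in short steps, Python scripts to look and compute and a shell command to move; the robot and the scene stay as the last step left them, time stands still between calls to the robot, and variables do not carry over. Pictures are saved under pics/ and viewed, at most 16 in all, crops included, and the job is handed in when it is done.

```bash
ls; mkdir -p pics
cat > h.py <<'E'
import numpy as np, cv2, json
from workcell import bot
def grab(n,save=None):
    f=bot.grab_frame(n); im=np.ascontiguousarray(f["pixels"][:,:,::-1])
    if save: cv2.imwrite(f"pics/{save}.png",im)
    return f,im
def ray(f,u,v):
    E=np.array(f["extrinsics"]);R,t=E[:3,:3],E[:3,3]
    return -R.T@t, R.T@np.array([(u-f["cx"])/f["fx"],(v-f["cy"])/f["fy"],1])
def onz(f,u,v,z):
    o,d=ray(f,u,v); return o+d*(z-o[2])/d[2]
def proj(f,p):
    E=np.array(f["extrinsics"]);c=E[:3,:3]@np.array(p)+E[:3,3]
    return np.array([f["fx"]*c[0]/c[2]+f["cx"],f["fy"]*c[1]/c[2]+f["cy"]])
E
python3 - <<'E'
from h import *
s=bot.observe();print({k:np.round(v,3).tolist() for k,v in s.items()})
for n in("scene","top"):
    f,im=grab(n,n+"0");np.savez(n+"0.npz",**{k:f[k] for k in f})
    o,d=ray(f,280,210);print(n,f["fx"],o,d)
E
```

```text
pics
{'clock': 0.0, 'qpos': [-1.261, 0.522, -0.036, 1.6, 0.021, 1.021, -0.113], 'qd': [-0.0, -0.0, -0.002, 0.0, -0.0, -0.001, -0.0], 'joint_efforts': [0.001, -92.709, 1.981, -36.994, 0.018, 0.008, -0.0], 'position': [0.232, 0.58, 0.231], 'tool_rot': [-3.14, 0.0, 2.762], 'force': [-0.775, 0.269, 0.322], 'moment': [-0.008, -0.033, 0.015], 'finger_force': 0.0, 'grip_width': 0.085}
scene 448.7564068196964 [-0.23364229  0.59450686  0.48360029] [ 0.76391826 -0.38547852 -0.51792239]
top 440.2402048842319 [0.34649444 0.24497924 1.17622333] [ 0.08367641 -0.01867178 -0.99633378]
```

View pics/top0.png

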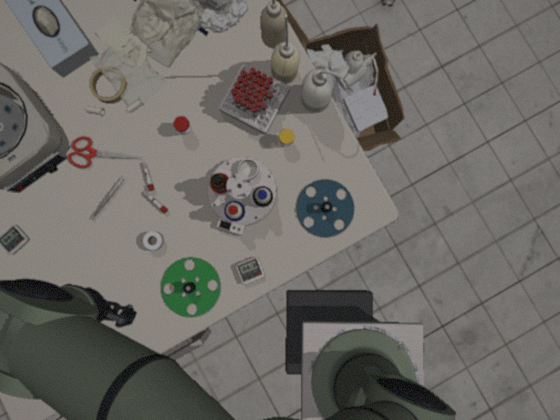

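View pics/scene0.png

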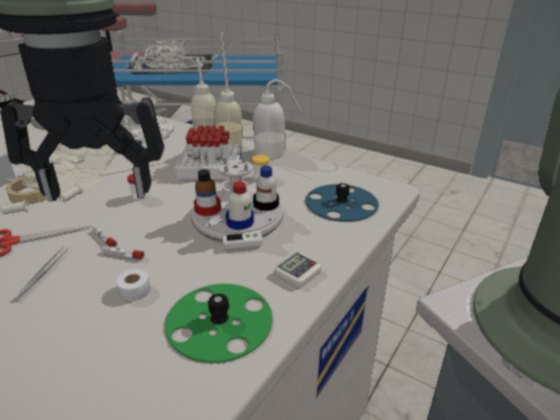

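Top view: the carousel is at (242,190), with the black cap at (219,183) in the red socket, the red cap at (234,211) in the blue socket and the blue cap at (263,196) in the black socket. The white socket at (247,168) is empty.

Cover candidates: slate-blue disc at (325,208), green look-alike at (190,287). I choose the slate one. Red candidates: red cap (234,211), red-capped tube (181,124), rack tubes (252,90). I choose (234,211). I'll check these in a close crop.

Run:
```python
from h import *
f=dict(np.load("top0.npz"));im=cv2.imread("pics/top0.png")
c=im[140:260,195:365];cv2.imwrite("pics/crop0.png",cv2.resize(c,None,fx=4.6,fy=4.6,interpolation=cv2.INTER_CUBIC))
g=dict(np.load("scene0.npz"))
for nm,p,z in(("carousel",(242,190),.113),("black",(219,183),.109),("red",(234,211),.109),("blue",(263,196),.109),("white",(247,168),.044),("cover",(325,208),.005),("knob",(326,207),.041),("green",(190,287),.005),("cup",(287,136),.05)):
    q=onz(f,*p,z);print(nm,q.round(3),np.hypot(*q[:2]).round(3),"scene px",proj(g,q).round(0))
```

```text
carousel [0.483 0.318 0.113] 0.578 scene px [240. 168.]
black [0.5   0.375 0.109] 0.625 scene px [209. 172.]
red [0.432 0.337 0.109] 0.548 scene px [241. 183.]
blue [0.47  0.267 0.109] 0.54 scene px [268. 167.]
white [0.55  0.311 0.044] 0.632 scene px [232. 184.]
cover [0.452 0.103 0.005] 0.464 scene px [341. 200.]
knob [0.452 0.105 0.041] 0.463 scene px [342. 186.]
green [0.238 0.456 0.005] 0.515 scene px [218. 318.]
cup [0.635 0.208 0.05 ] 0.668 scene px [260. 158.]
```

View pics/crop0.png

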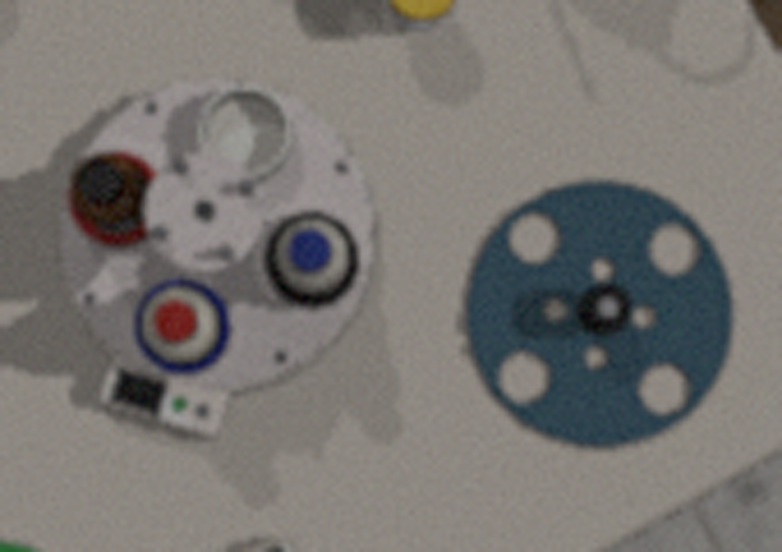

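Crop: the slate cover is at (600,312) with four windows and a black knob at (605,308). The red, blue and black caps sit in the blue, black and red sockets, and the white socket at (245,135) is empty. The choices are confirmed.

```bash
cat > m.py <<'E'
from h import *
def masks(im):
    h=cv2.cvtColor(im,cv2.COLOR_BGR2HSV);H,S,V=[h[...,i].astype(int) for i in range(3)]
    return dict(red=((H<8)|(H>172))&(S>130)&(V>90), blue=(H>108)&(H<128)&(S>110)&(V>60), slate=(H>95)&(H<110)&(S>90), dark=V<60)
def comps(m,box,mn=15):
    z=np.zeros(m.shape,np.uint8);x0,y0,x1,y1=box;z[y0:y1,x0:x1]=m[y0:y1,x0:x1]
    n,l,s,c=cv2.connectedComponentsWithStats(z)
    return [(int(s[i,4]),c[i].round(1).tolist(),s[i,:4].tolist(),l==i) for i in range(1,n) if s[i,4]>=mn]
E
python3 - <<'E'
from m import *
f=dict(np.load("top0.npz"));im=cv2.imread("pics/top0.png");M=masks(im);B=(200,150,285,240)
for k in("red","blue","dark"):
    for a,c,s,_ in comps(M[k],B): print(k,a,c,s,onz(f,*c,.109).round(4)[:2],onz(f,*c,.044).round(4)[:2])
g=dict(np.load("scene0.npz"));gi=cv2.imread("pics/scene0.png");G=masks(gi)
for k in("red","blue","dark"):
    for a,c,s,_ in comps(G[k],(185,160,290,235)): print("scene",k,a,c,s,onz(g,*c,.1).round(4)[:2])
def circ(f,px,z):
    P=np.array([onz(f,*p,z)[:2] for p in px]);A=np.c_[2*P,np.ones(len(P))];x=np.linalg.lstsq(A,(P**2).sum(1),rcond=None)[0]
    return x[:2].round(4),np.sqrt(x[2]+x[0]**2+x[1]**2).round(4)
for F,I,MM,b in((f,im,M,(285,170,365,245)),(g,gi,G,(295,175,390,225))):
    cs=comps(MM["slate"],b,200);m=cs[0][3].astype(np.uint8)
    ct,hi=cv2.findContours(m,cv2.RETR_CCOMP,cv2.CHAIN_APPROX_NONE)
    o=max(ct,key=cv2.contourArea);C,r=circ(F,o[:,0,:].astype(float),.005 if F is f else .004);print("cover",C,r)
    for c_ in ct:
        a=cv2.contourArea(c_)
        if 15<a<300:
            mo=cv2.moments(c_);p=onz(F,mo["m10"]/a,mo["m01"]/a,.004)[:2];d=p-C;print("  hole",a,p.round(4),np.hypot(*d).round(4),np.degrees(np.arctan2(d[1],d[0])).round(1))
E
```

```text
red 52 [232.5, 209.5] [229, 206, 8, 8] [0.4355 0.3404] [0.441  0.3462]
blue 49 [261.8, 194.1] [258, 191, 8, 8] [0.4743 0.2699] [0.4821 0.2714]
blue 39 [238.9, 213.1] [229, 202, 15, 19] [0.427  0.3247] [0.4319 0.3295]
dark 205 [218.4, 182.1] [211, 174, 16, 17] [0.5021 0.3763] [0.5116 0.3843]
dark 89 [260.7, 199.9] [253, 188, 20, 19] [0.4601 0.2723] [0.467 0.274]
dark 63 [224.8, 224.7] [220, 221, 11, 9] [0.3983 0.3582] [0.4015 0.3651]
scene red 116 [239.0, 187.2] [234, 181, 11, 13] [0.4351 0.3402]
scene red 152 [204.2, 210.2] [195, 203, 21, 13] [0.3857 0.4216]
scene blue 96 [265.6, 171.1] [261, 166, 10, 11] [0.4739 0.2694]
scene blue 225 [239.2, 222.5] [226, 211, 27, 18] [0.326  0.3839]
scene dark 122 [204.1, 175.8] [199, 170, 14, 12] [0.5056 0.3824]
scene dark 18 [212.4, 190.5] [209, 186, 6, 8] [0.444  0.3873]
scene dark 206 [264.8, 204.4] [253, 194, 26, 17] [0.3596 0.324 ]
cover [0.4532 0.1026] 0.0658
  hole 51.5 [0.4275 0.1052] 0.0258 174.2
  hole 267.0 [0.4584 0.103 ] 0.0052 4.2
cover [0.4459 0.1035] 0.0629
  hole 26.5 [0.4241 0.104 ] 0.0218 178.7
  hole 118.5 [0.4066 0.065 ] 0.0551 -135.6
  hole 30.0 [0.4518 0.1289] 0.026 77.0
  hole 24.0 [0.4482 0.0767] 0.0269 -85.2
```

```bash
python3 -m crank '{"travel":[[3,-3,4],[6,-6,7],[9,-9,9],[12,-12,11],[14,-14,12]],"turn":[[0,0,2],[0,0,4],[0,0,6],[0,0,6],[0,0,6]],"gripper":[0,0,0,0,0]}' 20 && python3 -m crank '{"travel":[[3,-3,0],[6,-6,0],[8,-9,0],[8,-10,0],[8,-10,0]],"turn":[[0,0,0],[0,0,0],[0,0,0],[0,0,0],[0,0,0]],"gripper":[0.4,0.4,0.4,0.4,0.4]}'
python3 - <<'E'
from h import *
s=bot.observe();print({k:np.round(s[k],3).tolist() for k in("clock","position","tool_rot","qpos","grip_width","force")})
f,im=grab("wrist","w1");np.savez("w1.npz",**f);print(ray(f,280,210),f["fx"])
g,_=grab("top","t1");np.savez("t1.npz",**g)
E
```

```text
clock: 0.6
position: [0.374, 0.4382, 0.3531]
tool_rot: [3.14, 0.001, 2.864]
force: [0.5, -0.2, -0.3]
grip_width: 0.0854
finger_force: 0.0
clock: 1.1
position: [0.4521, 0.3391, 0.3513]
tool_rot: [-3.141, -0.0, 2.864]
force: [0.5, 1.2, 0.2]
grip_width: 0.0509
finger_force: 0.0
{'clock': 1.1, 'position': [0.452, 0.339, 0.351], 'tool_rot': [-3.141, -0.0, 2.864], 'qpos': [-0.781, 0.32, 0.044, 1.601, -0.014, 1.221, 0.559], 'grip_width': 0.051, 'force': [0.498, 1.249, 0.243]}
(array([0.37615053, 0.36081407, 0.49271157]), array([ 0.30811489, -0.08740648, -0.94735119])) 295.7232600598687
```

View pics/w1.png

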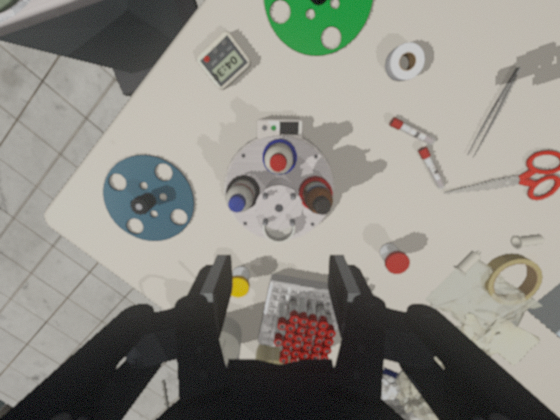

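Wrist view: the carousel hub is at (278,207), caps red (278,162), blue (237,203), black (322,203), the slate cover at (148,197) and the yellow cup at (240,287). Next I zoom in on the hub for the studs.

Run:
```python
from m import *
f=dict(np.load("w1.npz"));im=cv2.imread("pics/w1.png");M=masks(im)
cv2.imwrite("pics/wc1.png",cv2.resize(im[120:245,215:345],None,fx=4.6,fy=4.6,interpolation=cv2.INTER_CUBIC))
for k in("red","blue","dark"):
    for a,c,s,_ in comps(M[k],(220,135,340,245),12): print(k,a,c,s,onz(f,*c,.1).round(4)[:2])
def circ(f,px,z):
    P=np.array([onz(f,*p,z)[:2] for p in px]);A=np.c_[2*P,np.ones(len(P))];x=np.linalg.lstsq(A,(P**2).sum(1),rcond=None)[0]
    return x[:2].round(4),np.sqrt(x[2]+x[0]**2+x[1]**2).round(4)
m=max(comps(M["slate"],(90,140,205,250)),key=lambda c:c[0])[3].astype(np.uint8)
ct,_=cv2.findContours(m,cv2.RETR_CCOMP,cv2.CHAIN_APPROX_NONE)
o=cv2.convexHull(max(ct,key=cv2.contourArea));C,r=circ(f,o[:,0,:].astype(float),.005);print("cover",C,r)
for c_ in ct:
    a=cv2.contourArea(c_)
    if 15<a<500:
        mo=cv2.moments(c_);p=onz(f,mo["m10"]/a,mo["m01"]/a,.004)[:2];d=p-C;print("  hole",a,p.round(4),np.hypot(*d).round(4),np.degrees(np.arctan2(d[1],d[0])).round(1))
F=dict(np.load("top0.npz"));t=cv2.imread("pics/top0.png");m=masks(t)["slate"]
m=m.astype(np.uint8);m[:170]=0;m[245:]=0;m[:,:285]=0;m[:,365:]=0
o=cv2.convexHull(cv2.findNonZero(m));print("top cover",circ(F,o[:,0,:].astype(float),.005))
```

```text
red 201 [277.8, 162.1] [271, 154, 15, 17] [0.4384 0.3402]
red 113 [312.2, 184.0] [300, 178, 31, 21] [0.4799 0.377 ]
blue 34 [274.9, 142.2] [266, 140, 19, 9] [0.4124 0.3437]
blue 130 [235.7, 204.1] [230, 198, 14, 13] [0.4786 0.2676]Traceback (most recent call last):
  File "<stdin>", line 9, in <module>
ValueError: max() iterable argument is empty
```

View pics/wc1.png

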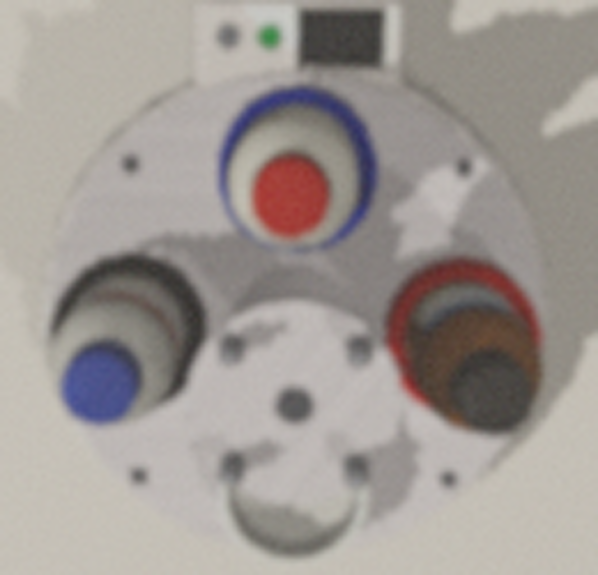

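Crop: studs at (232,348), (359,348), (233,466) and (357,466), housing screws at (130,163), (463,167), (138,476) and (448,479), console at the top (-x side), and the white socket at the bottom partly under the flange.

Run:
```python
from m import *
f=dict(np.load("w1.npz"));im=cv2.imread("pics/w1.png");g=255-cv2.cvtColor(im,cv2.COLOR_BGR2GRAY).astype(float)
def ref(p,r=4):
    u,v=int(round(p[0])),int(round(p[1]));w=g[v-r:v+r+1,u-r:u+r+1];w=np.clip(w-np.percentile(w,60),0,None);y,x=np.mgrid[v-r:v+r+1,u-r:u+r+1]
    return (w*x).sum()/w.sum(),(w*y).sum()/w.sum()
cv=lambda c:(215+(c[0]-2)/4.6,120+(c[1]-2)/4.6)
for nm,S,z in(("screw",[(130,163),(463,167),(138,476),(448,479)],.0245),("stud",[(232,348),(359,348),(233,466),(357,466)],.121)):
    P=np.array([onz(f,*ref(cv(s)),z)[:2] for s in S]);C=P.mean(0);d=P-C
    print(nm,C.round(4),np.hypot(*d.T).round(4),np.degrees(np.arctan2(d[:,1],d[:,0])).round(1))
print("hubdot",onz(f,*ref(cv((294,405)),5),.115).round(4))
H=cv2.cvtColor(im,cv2.COLOR_BGR2HSV);print(H[190,115],H[215,160],H[175,125])
```

```text
screw [0.4955 0.3248] [0.0806 0.0813 0.081  0.0811] [-151.5  119.   -61.4   28.3]
stud [0.4939 0.3263] [0.0255 0.0261 0.0258 0.0257] [-151.2  118.9  -61.5   27.9]
hubdot [0.4953 0.3251 0.115 ]
[100  64 107] [101  84 124] [100  86 128]
```

Run:
```python
from m import *
f=dict(np.load("top0.npz"));im=cv2.imread("pics/top0.png");g=255-cv2.cvtColor(im,cv2.COLOR_BGR2GRAY).astype(float)
def ref(p,r=2):
    u,v=int(round(p[0])),int(round(p[1]));w=g[v-r:v+r+1,u-r:u+r+1];w=np.clip(w-np.percentile(w,50),0,None);y,x=np.mgrid[v-r:v+r+1,u-r:u+r+1]
    return (w*x).sum()/w.sum(),(w*y).sum()/w.sum()
cv=lambda c:(195+(c[0]-2)/4.6,140+(c[1]-2)/4.6)
P=np.array([onz(f,*ref(cv(s)),.0245)[:2] for s in [(152,107),(341,167),(280,356),(88,297)]]);C=P.mean(0);d=P-C
print(C.round(4),np.hypot(*d.T).round(4),np.degrees(np.arctan2(d[:,1],d[:,0])).round(1))
print("hubdot",onz(f,*ref(cv((205,210))),.115).round(4))
from m import *
def circ(f,px,z):
    P=np.array([onz(f,*p,z)[:2] for p in px]);A=np.c_[2*P,np.ones(len(P))];x=np.linalg.lstsq(A,(P**2).sum(1),rcond=None)[0]
    return x[:2].round(4),np.sqrt(x[2]+x[0]**2+x[1]**2).round(4)
for nm,F,I,(x0,y0,x1,y1),s in(("top",f,im,(285,170,365,245),60),("w",dict(np.load("w1.npz")),cv2.imread("pics/w1.png"),(90,140,205,250),45)):
    H=cv2.cvtColor(I,cv2.COLOR_BGR2HSV);m=((H[...,0]>92)&(H[...,0]<112)&(H[...,1]>s)).astype(np.uint8);z=m*0;z[y0:y1,x0:x1]=m[y0:y1,x0:x1]
    n,l,st,_=cv2.connectedComponentsWithStats(z);z=(l==1+st[1:,4].argmax()).astype(np.uint8)
    ct,_=cv2.findContours(z,cv2.RETR_CCOMP,cv2.CHAIN_APPROX_NONE)
    o=cv2.convexHull(max(ct,key=cv2.contourArea));C,r=circ(F,o[:,0,:].astype(float),.004);print(nm,"cover",C,r)
    for c_ in ct:
        a=cv2.contourArea(c_)
        if 12<a<500:
            mo=cv2.moments(c_);p=onz(F,mo["m10"]/a,mo["m01"]/a,.004)[:2];d=p-C;print("  hole",a,p.round(4),np.hypot(*d).round(4),np.degrees(np.arctan2(d[1],d[0])).round(1))
```

```text
[0.494  0.3259] [0.0816 0.0814 0.0805 0.0819] [  28.3  -61.5 -151.4  119.2]
hubdot [0.4943 0.3255 0.115 ]
top cover [0.4532 0.103 ] 0.0755
  hole 132.0 [0.4094 0.0653] 0.0578 -139.2
  hole 135.0 [0.4152 0.1464] 0.0577 131.2
  hole 35.5 [0.4273 0.1046] 0.026 176.4
  hole 37.5 [0.455  0.1287] 0.0257 86.1
  hole 180.0 [0.4589 0.0957] 0.0093 -51.9
  hole 129.0 [0.4913 0.0597] 0.0577 -48.7
w cover [0.4544 0.103 ] 0.0759
  hole 250.0 [0.4924 0.0598] 0.0575 -48.7
  hole 60.5 [0.4802 0.1014] 0.0259 -3.6
  hole 260.5 [0.4979 0.1411] 0.0579 41.2
  hole 408.0 [0.458  0.0909] 0.0126 -73.5
  hole 73.5 [0.4561 0.1287] 0.0258 86.3
  hole 67.0 [0.4288 0.105 ] 0.0256 175.6
  hole 286.5 [0.411  0.0654] 0.0574 -139.1
  hole 296.5 [0.4166 0.1467] 0.0578 130.9
```

```bash
python3 - <<'E'
from m import *
for n,p in(("w1",(215+490/4.6,120+387/4.6)),("top0",(195+98/4.6,140+181/4.6))): print(n,onz(dict(np.load(n+".npz")),*p,.109).round(4))
E
python3 -m crank '{"travel":[[1,1,0],[2,2,0],[3,3,0],[5,4,0],[5.9,4.1,0]],"turn":[[0,0,-8.5],[0,0,-17],[0,0,-25.5],[0,0,-34],[0,0,-42.5]],"gripper":[0.5,0.5,0.5,0.5,0.5]}' 20 && python3 -m crank '{"travel":[[0,0,-3],[0,0,-6],[0,0,-9],[0,0,-12],[0,0,-15]],"turn":[[0,0,-8.5],[0,0,-17],[0,0,-25.5],[0,0,-34],[0,0,-42.5]],"gripper":[0.5,0.5,0.5,0.5,0.5]}' && python3 -m crank '{"travel":[[0,0,0],[0,0,0],[0,0,0],[0,0,0],[0,0,0]],"turn":[[0,0,-5.5],[0,0,-5.5],[0,0,-5.5],[0,0,-5.5],[0,0,-5.5]],"gripper":[0.5,0.5,0.5,0.5,0.5]}'
```

```text
w1 [0.5083 0.3821 0.109 ]
top0 [0.5088 0.3816 0.109 ]
clock: 1.7
position: [0.5104, 0.3843, 0.3506]
tool_rot: [-3.141, -0.0, 2.122]
force: [-0.2, 0.4, -0.5]
grip_width: 0.0425
finger_force: 0.0
clock: 2.2
position: [0.5095, 0.3833, 0.1999]
tool_rot: [-3.141, -0.0, 1.379]
force: [0.7, 0.3, 0.3]
grip_width: 0.0427
finger_force: 0.0
clock: 2.7
position: [0.5108, 0.3818, 0.2018]
tool_rot: [3.141, -0.001, 1.289]
force: [0.4, -0.2, 0.1]
grip_width: 0.0426
finger_force: 0.0
```

```bash
python3 -m crank '{"travel":[[-0.2,0.1,-3],[-0.2,0.1,-6],[-0.2,0.1,-8.5],[-0.2,0.1,-10],[-0.2,0.1,-10.8]],"turn":[[0,0,0],[0,0,0],[0,0,0],[0,0,0],[0,0,0]],"gripper":[0.5,0.5,0.5,0.5,0.5]}' 30 && python3 -m crank '{"travel":[[0,0,0],[0,0,0],[0,0,0],[0,0,0],[0,0,0]],"turn":[[0,0,0],[0,0,0],[0,0,0],[0,0,0],[0,0,0]],"gripper":[0.6,0.7,0.8,0.8,0.8]}'
python3 - <<'E'
from h import *
grab("scene","s2")
E
```

```text
clock: 3.2
position: [0.5086, 0.3823, 0.0924]
tool_rot: [-3.141, 0.001, 1.287]
force: [0.4, -0.9, -0.1]
grip_width: 0.0429
finger_force: 0.0
clock: 3.7
position: [0.5093, 0.3829, 0.0944]
tool_rot: [3.141, -0.002, 1.287]
force: [0.8, -0.4, 6.5]
grip_width: 0.0225
finger_force: 30.0
```

View pics/s2.png

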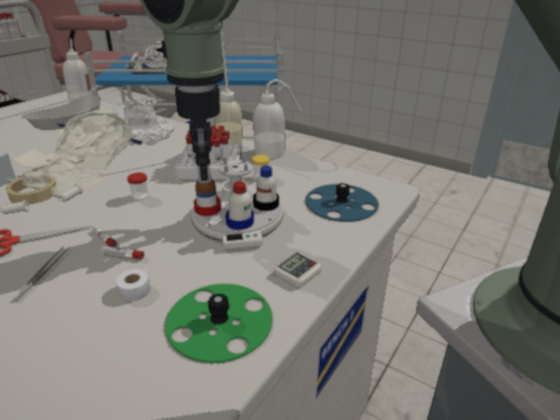

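The black bottle is gripped by its cap under the gripper at (205,175), upright. I lift it and carry it to the spare socket.

```bash
python3 -m crank '{"travel":[[0,0,1],[0,0,3],[0,0,6],[0,0,9],[0,0,11.5]],"turn":[[0,0,0],[0,0,0],[0,0,0],[0,0,0],[0,0,0]],"gripper":[0.8,0.8,0.8,0.8,0.8]}' && python3 -m crank '{"travel":[[0.8,-1.5,0],[1.6,-3,0],[2.4,-4.5,0],[3.2,-6,0],[4.1,-7.3,0]],"turn":[[0,0,8],[0,0,16],[0,0,24],[0,0,32],[0,0,40]],"gripper":[0.8,0.8,0.8,0.8,0.8]}' && python3 -m crank '{"travel":[[0,0,0],[0,0,0],[0,0,0],[0,0,0],[0,0,0]],"turn":[[0,0,8],[0,0,16],[0,0,24],[0,0,32],[0,0,40]],"gripper":[0.8,0.8,0.8,0.8,0.8]}' && python3 -m crank '{"travel":[[0,0,0],[0,0,0],[0,0,0],[0,0,-1],[0,0,-2]],"turn":[[0,0,8],[0,0,10],[0,0,10],[0,0,10],[0,0,10]],"gripper":[0.8,0.8,0.8,0.8,0.8]}'
python3 - <<'E'
from h import *
f,im=grab("wrist");np.savez("w3.npz",**f);cv2.imwrite("pics/w3.png",im)
f,im=grab("scene");cv2.imwrite("pics/s3.png",cv2.resize(im[100:260,150:320],None,fx=3.5,fy=3.5,interpolation=cv2.INTER_CUBIC))
E
```

```text
clock: 4.25
position: [0.5089, 0.3825, 0.2108]
tool_rot: [3.141, -0.001, 1.287]
force: [-0.5, 0.4, 0.1]
grip_width: 0.0228
finger_force: 29.4
clock: 4.75
position: [0.55, 0.3085, 0.2092]
tool_rot: [3.141, 0.0, 1.991]
force: [0.6, -0.1, -1.0]
grip_width: 0.0229
finger_force: 29.3
clock: 5.25
position: [0.5498, 0.3093, 0.2091]
tool_rot: [3.141, 0.001, 2.689]
force: [0.6, 0.2, -0.7]
grip_width: 0.023
finger_force: 29.3
clock: 5.75
position: [0.5497, 0.3094, 0.1877]
tool_rot: [3.142, 0.0, 2.857]
force: [0.6, 0.1, -1.0]
grip_width: 0.0231
finger_force: 29.3
```

View pics/s3.png

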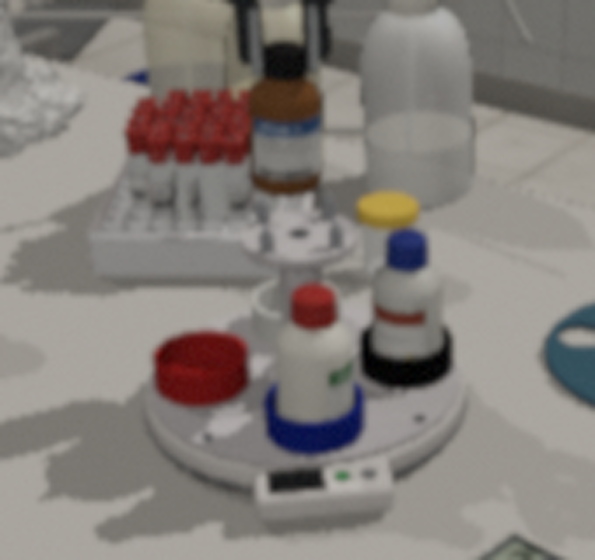

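The scene crop shows the black bottle hanging upright at (285,130) above the hub/spare side, and the red socket at (200,368) is now empty. I lower it and release.

```bash
python3 -m crank '{"travel":[[0,0,-3],[0,0,-5.5],[0,0,-7.5],[0,0,-8.7],[0,0,-9.4]],"turn":[[0,0,0],[0,0,0],[0,0,0],[0,0,0],[0,0,0]],"gripper":[0.8,0.8,0.8,0.8,0.8]}' && python3 -m crank '{"travel":[[0,0,0],[0,0,0],[0,0,0],[0,0,0],[0,0,0]],"turn":[[0,0,0],[0,0,0],[0,0,0],[0,0,0],[0,0,0]],"gripper":[0.65,0.5,0.5,0.5,0.5]}' && python3 -m crank '{"travel":[[0,0,2],[0,0,5],[0,0,8],[0,0,11],[0,0,11]],"turn":[[0,0,0],[0,0,0],[0,0,0],[0,0,0],[0,0,0]],"gripper":[0.5,0.5,0.5,0.5,0.5]}'
```

```text
clock: 6.35
position: [0.5496, 0.3096, 0.0936]
tool_rot: [-3.141, -0.0, 2.858]
force: [-1.9, 3.7, 36.0]
grip_width: 0.0228
finger_force: 34.9
clock: 6.85
position: [0.5498, 0.3095, 0.0946]
tool_rot: [3.141, 0.0, 2.858]
force: [1.1, 0.6, 0.9]
grip_width: 0.0428
finger_force: 0.0
clock: 7.35
position: [0.5512, 0.3103, 0.2085]
tool_rot: [3.137, 0.004, 2.857]
force: [0.0, 0.6, -0.6]
grip_width: 0.0426
finger_force: 0.0
```

```bash
python3 -m crank '{"travel":[[-3,1,0],[-6,2,0],[-9,2.6,0],[-11.3,3.1,0],[-11.3,3.1,0]],"turn":[[0,0,0],[0,0,0],[0,0,0],[0,0,0],[0,0,0]],"gripper":[0.5,0.5,0.5,0.5,0.5]}' 30
python3 - <<'E'
from h import *
f,a=grab("wrist");np.savez("w4.npz",**f);f,b=grab("scene")
cv2.imwrite("pics/v4.png",np.hstack([cv2.resize(a,(470,352)),cv2.resize(b[110:250,170:300],(327,352),interpolation=cv2.INTER_CUBIC)]))
cv2.imwrite("pics/w4.png",a)
E
```

```text
clock: 7.85
position: [0.4339, 0.3416, 0.2043]
tool_rot: [-3.142, -0.001, 2.861]
force: [0.8, 0.7, 0.3]
grip_width: 0.0431
finger_force: 0.0
```

View pics/v4.png

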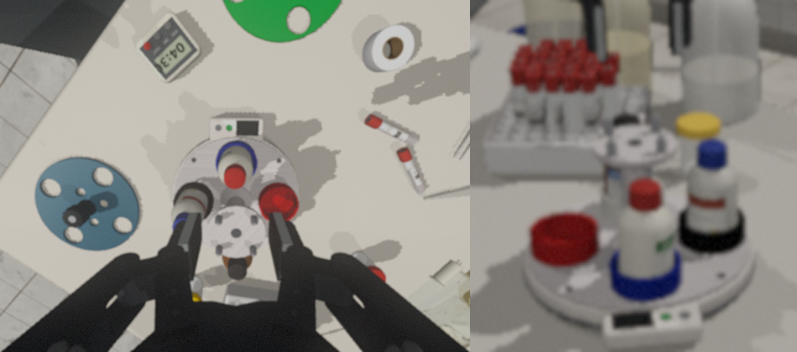

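The black bottle is in the spare socket (cap at (237,267) in the wrist half, just behind the hub in the scene half). The fingers straddle the red cap at (235,178). Now red goes to the red socket.

```bash
python3 -m crank '{"travel":[[0,0,-3],[0,0,-6],[0,0,-8.5],[0,0,-10],[0,0,-10.8]],"turn":[[0,0,0],[0,0,0],[0,0,0],[0,0,0],[0,0,0]],"gripper":[0.5,0.5,0.5,0.5,0.5]}' 30 && python3 -m crank '{"travel":[[0,0,0],[0,0,0],[0,0,0],[0,0,0],[0,0,0]],"turn":[[0,0,0],[0,0,0],[0,0,0],[0,0,0],[0,0,0]],"gripper":[0.6,0.7,0.8,0.8,0.8]}' && python3 -m crank '{"travel":[[0,0,1],[0,0,3],[0,0,6],[0,0,9],[0,0,11.5]],"turn":[[0,0,0],[0,0,0],[0,0,0],[0,0,0],[0,0,0]],"gripper":[0.8,0.8,0.8,0.8,0.8]}'
```

```text
clock: 8.45
position: [0.4372, 0.3396, 0.0947]
tool_rot: [-3.14, -0.001, 2.857]
force: [-0.2, -0.1, 0.1]
grip_width: 0.0426
finger_force: 0.0
clock: 8.95
position: [0.437, 0.3407, 0.097]
tool_rot: [3.141, 0.001, 2.858]
force: [-0.6, -0.3, 6.4]
grip_width: 0.0228
finger_force: 29.9
clock: 9.45
position: [0.4368, 0.3405, 0.2137]
tool_rot: [3.141, 0.001, 2.858]
force: [-0.2, -0.0, -1.0]
grip_width: 0.0227
finger_force: 29.5
```

```bash
python3 -m crank '{"travel":[[1.5,0.8,0],[3,1.6,0],[4.5,2.4,0],[6,3.2,0],[7.4,4.1,0]],"turn":[[0,0,-8],[0,0,-16],[0,0,-24],[0,0,-32],[0,0,-40]],"gripper":[0.8,0.8,0.8,0.8,0.8]}' && python3 -m crank '{"travel":[[0,0,0],[0,0,0],[0,0,0],[0,0,0],[0,0,0]],"turn":[[0,0,-8],[0,0,-16],[0,0,-24],[0,0,-32],[0,0,-40]],"gripper":[0.8,0.8,0.8,0.8,0.8]}' && python3 -m crank '{"travel":[[0,0,0],[0,0,0],[0,0,-1],[0,0,-3],[0,0,-5]],"turn":[[0,0,-8],[0,0,-10],[0,0,-10],[0,0,-10],[0,0,-10]],"gripper":[0.8,0.8,0.8,0.8,0.8]}' && python3 -m crank '{"travel":[[0,0,-2],[0,0,-4],[0,0,-5.2],[0,0,-6],[0,0,-6.4]],"turn":[[0,0,0],[0,0,0],[0,0,0],[0,0,0],[0,0,0]],"gripper":[0.8,0.8,0.8,0.8,0.8]}'
```

```text
clock: 9.95
position: [0.5113, 0.3816, 0.2121]
tool_rot: [3.141, -0.0, 2.154]
force: [-0.1, 0.6, 0.1]
grip_width: 0.023
finger_force: 29.5
clock: 10.45
position: [0.5105, 0.3815, 0.2121]
tool_rot: [-3.141, -0.001, 1.456]
force: [0.2, 0.5, -0.2]
grip_width: 0.0225
finger_force: 29.6
clock: 10.95
position: [0.5106, 0.3815, 0.1605]
tool_rot: [-3.141, -0.001, 1.291]
force: [-0.2, 1.0, -1.0]
grip_width: 0.0229
finger_force: 29.5
clock: 11.45
position: [0.5107, 0.3814, 0.0969]
tool_rot: [-3.141, 0.0, 1.288]
force: [-3.7, 1.1, 30.7]
grip_width: 0.0229
finger_force: 32.6
```

```bash
python3 -m crank '{"travel":[[0,0,0],[0,0,0],[0,0,0],[0,0,0],[0,0,0]],"turn":[[0,0,0],[0,0,0],[0,0,0],[0,0,0],[0,0,0]],"gripper":[0.65,0.5,0.5,0.5,0.5]}' && python3 -m crank '{"travel":[[0,0,2],[0,0,5],[0,0,8],[0,0,11],[0,0,11]],"turn":[[0,0,0],[0,0,0],[0,0,0],[0,0,0],[0,0,0]],"gripper":[0.5,0.5,0.5,0.5,0.5]}' && python3 -m crank '{"travel":[[-1,-3,0],[-2,-6,0],[-3,-9,0],[-3.4,-11.2,0],[-3.4,-11.2,0]],"turn":[[0,0,0],[0,0,0],[0,0,0],[0,0,0],[0,0,0]],"gripper":[0.5,0.5,0.5,0.5,0.5]}'
python3 - <<'E'
from h import *
f,a=grab("wrist");np.savez("w5.npz",**f);f,b=grab("scene")
cv2.imwrite("pics/v5.png",np.hstack([cv2.resize(a,(470,352)),cv2.resize(b[110:250,170:300],(327,352),interpolation=cv2.INTER_CUBIC)]))
E
```

```text
clock: 11.95
position: [0.5108, 0.3816, 0.0975]
tool_rot: [3.141, -0.0, 1.287]
force: [0.1, 0.1, -0.2]
grip_width: 0.0426
finger_force: 0.0
clock: 12.45
position: [0.5122, 0.3823, 0.2114]
tool_rot: [3.139, -0.005, 1.287]
force: [0.3, 1.0, 0.4]
grip_width: 0.0427
finger_force: 0.0
clock: 12.95
position: [0.4765, 0.2665, 0.2075]
tool_rot: [-3.142, 0.001, 1.284]
force: [0.3, 0.2, 0.5]
grip_width: 0.0429
finger_force: 0.0
```

View pics/v5.png

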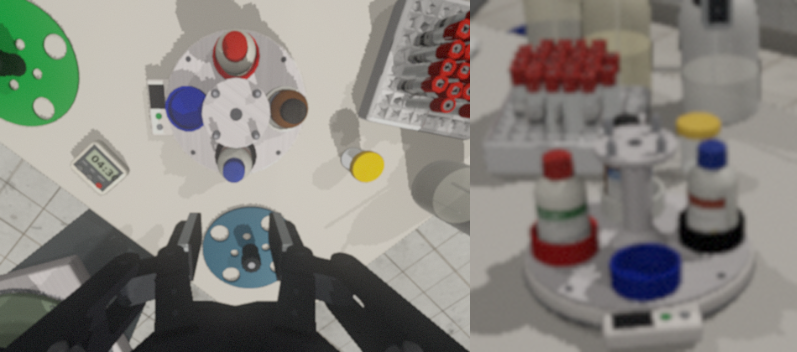

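Red stands seated in the red socket (565,240), the blue socket is empty, and the fingers are above the blue cap. Next, blue to the blue socket.

```bash
python3 -m crank '{"travel":[[0,0,-3],[0,0,-6],[0,0,-8.5],[0,0,-10.2],[0,0,-11.1]],"turn":[[0,0,0],[0,0,0],[0,0,0],[0,0,0],[0,0,0]],"gripper":[0.5,0.5,0.5,0.5,0.5]}' 30 && python3 -m crank '{"travel":[[0,0,0],[0,0,0],[0,0,0],[0,0,0],[0,0,0]],"turn":[[0,0,0],[0,0,0],[0,0,0],[0,0,0],[0,0,0]],"gripper":[0.6,0.7,0.8,0.8,0.8]}' && python3 -m crank '{"travel":[[0,0,1],[0,0,3],[0,0,6],[0,0,9],[0,0,11.5]],"turn":[[0,0,0],[0,0,0],[0,0,0],[0,0,0],[0,0,0]],"gripper":[0.8,0.8,0.8,0.8,0.8]}' &&  python3 -m crank '{"travel":[[-0.8,1.5,0],[-1.6,3,0],[-2.4,4.5,0],[-3.2,6,0],[-3.8,7.3,0]],"turn":[[0,0,8],[0,0,16],[0,0,24],[0,0,32],[0,0,40]],"gripper":[0.8,0.8,0.8,0.8,0.8]}'
```

```text
clock: 13.55
position: [0.4762, 0.2701, 0.0945]
tool_rot: [-3.14, 0.001, 1.288]
force: [0.0, 0.5, 1.1]
grip_width: 0.0433
finger_force: 0.0
clock: 14.05
position: [0.4771, 0.2698, 0.097]
tool_rot: [3.141, -0.001, 1.287]
force: [-0.8, -0.5, 6.7]
grip_width: 0.0228
finger_force: 29.9
clock: 14.55
position: [0.4768, 0.2693, 0.2136]
tool_rot: [3.141, -0.001, 1.287]
force: [0.2, 0.8, -0.3]
grip_width: 0.0228
finger_force: 29.5
clock: 15.05
position: [0.4382, 0.3431, 0.2121]
tool_rot: [3.141, -0.0, 1.991]
force: [-0.3, 0.2, 0.2]
grip_width: 0.0223
finger_force: 29.5
```

```bash
python3 -m crank '{"travel":[[0,0,0],[0,0,0],[0,0,0],[0,0,0],[0,0,0]],"turn":[[0,0,8],[0,0,16],[0,0,24],[0,0,32],[0,0,40]],"gripper":[0.8,0.8,0.8,0.8,0.8]}' && python3 -m crank '{"travel":[[0,0,0],[0,0,0],[0,0,-1],[0,0,-3],[0,0,-5]],"turn":[[0,0,8],[0,0,10],[0,0,10],[0,0,10],[0,0,10]],"gripper":[0.8,0.8,0.8,0.8,0.8]}' && python3 -m crank '{"travel":[[0,0,-2],[0,0,-4],[0,0,-5.2],[0,0,-6],[0,0,-6.35]],"turn":[[0,0,0],[0,0,0],[0,0,0],[0,0,0],[0,0,0]],"gripper":[0.8,0.8,0.8,0.8,0.8]}' && python3 -m crank '{"travel":[[0,0,0],[0,0,0],[0,0,0],[0,0,0],[0,0,0]],"turn":[[0,0,0],[0,0,0],[0,0,0],[0,0,0],[0,0,0]],"gripper":[0.65,0.5,0.5,0.5,0.5]}' && python3 -m crank '{"travel":[[0,0,2],[0,0,5],[0,0,8],[0,0,11],[0,0,11]],"turn":[[0,0,0],[0,0,0],[0,0,0],[0,0,0],[0,0,0]],"gripper":[0.5,0.5,0.5,0.5,0.5]}' && python3 -m crank '{"travel":[[3,-1,0],[6,-2,0],[9,-2.6,0],[11.1,-3.3,0],[11.1,-3.3,0]],"turn":[[0,0,0],[0,0,0],[0,0,0],[0,0,0],[0,0,0]],"gripper":[0.5,0.5,0.5,0.5,0.5]}'
python3 - <<'E'
from h import *
f,b=grab("scene");f,a=grab("top")
cv2.imwrite("pics/v6.png",np.hstack([cv2.resize(a[140:260,180:300],(352,352)),cv2.resize(b[110:250,170:300],(327,352),interpolation=cv2.INTER_CUBIC)]))
E
```

```text
clock: 15.55
position: [0.4388, 0.3422, 0.2121]
tool_rot: [3.142, 0.001, 2.689]
force: [0.1, -0.4, -0.2]
grip_width: 0.0227
finger_force: 29.5
clock: 16.05
position: [0.4388, 0.3423, 0.1607]
tool_rot: [3.141, 0.001, 2.856]
force: [-0.7, 0.0, -0.6]
grip_width: 0.0227
finger_force: 29.5
clock: 16.55
position: [0.4386, 0.3423, 0.0973]
tool_rot: [-3.141, -0.0, 2.857]
force: [0.0, 0.5, -0.9]
grip_width: 0.0226
finger_force: 29.5
clock: 17.05
position: [0.4388, 0.3426, 0.0981]
tool_rot: [3.141, 0.0, 2.858]
force: [-0.7, 0.3, 0.1]
grip_width: 0.0429
finger_force: 0.0
clock: 17.55
position: [0.4401, 0.3435, 0.2116]
tool_rot: [3.137, 0.003, 2.857]
force: [-0.0, -0.0, -0.3]
grip_width: 0.043
finger_force: 0.0
clock: 18.05
position: [0.5521, 0.3074, 0.2068]
tool_rot: [-3.141, 0.001, 2.855]
force: [0.1, -0.7, -0.3]
grip_width: 0.0423
finger_force: 0.0
```

View pics/v6.png

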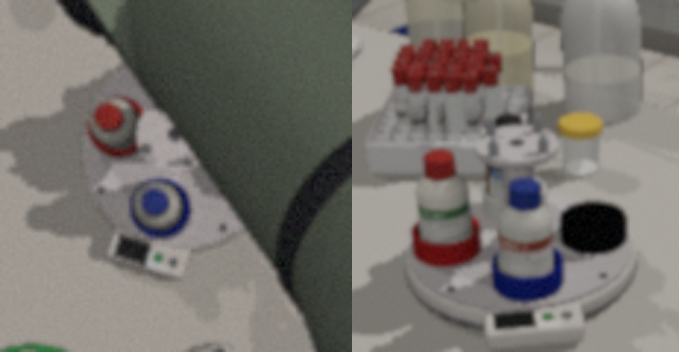

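Blue is seated in the blue socket (525,265), red in the red one, and the black socket (592,228) is empty. Black is next.

```bash
python3 -m crank '{"travel":[[0,0,-3],[0,0,-6],[0,0,-8.5],[0,0,-10.2],[0,0,-11.1]],"turn":[[0,0,0],[0,0,0],[0,0,0],[0,0,0],[0,0,0]],"gripper":[0.5,0.5,0.5,0.5,0.5]}' 30 && python3 -m crank '{"travel":[[0,0,0],[0,0,0],[0,0,0],[0,0,0],[0,0,0]],"turn":[[0,0,0],[0,0,0],[0,0,0],[0,0,0],[0,0,0]],"gripper":[0.6,0.7,0.8,0.8,0.8]}' && python3 -m crank '{"travel":[[0,0,1],[0,0,3],[0,0,6],[0,0,9],[0,0,11.5]],"turn":[[0,0,0],[0,0,0],[0,0,0],[0,0,0],[0,0,0]],"gripper":[0.8,0.8,0.8,0.8,0.8]}' &&  python3 -m crank '{"travel":[[-1.5,-0.8,0],[-3,-1.6,0],[-4.5,-2.4,0],[-6,-3.2,0],[-7.2,-3.9,0]],"turn":[[0,0,-8],[0,0,-16],[0,0,-24],[0,0,-32],[0,0,-40]],"gripper":[0.8,0.8,0.8,0.8,0.8]}' && python3 -m crank '{"travel":[[0,0,0],[0,0,0],[0,0,0],[0,0,0],[0,0,0]],"turn":[[0,0,-8],[0,0,-16],[0,0,-24],[0,0,-32],[0,0,-40]],"gripper":[0.8,0.8,0.8,0.8,0.8]}' && python3 -m crank '{"travel":[[0,0,0],[0,0,0],[0,0,-1],[0,0,-3],[0,0,-5]],"turn":[[0,0,-8],[0,0,-10],[0,0,-10],[0,0,-10],[0,0,-10]],"gripper":[0.8,0.8,0.8,0.8,0.8]}' && python3 -m crank '{"travel":[[0,0,-2],[0,0,-4],[0,0,-5.2],[0,0,-6],[0,0,-6.35]],"turn":[[0,0,0],[0,0,0],[0,0,0],[0,0,0],[0,0,0]],"gripper":[0.8,0.8,0.8,0.8,0.8]}'
```

```text
clock: 18.65
position: [0.5482, 0.3098, 0.0953]
tool_rot: [-3.14, -0.002, 2.859]
force: [-0.6, -0.3, -0.0]
grip_width: 0.0429
finger_force: 0.0
clock: 19.15
position: [0.5502, 0.3098, 0.0978]
tool_rot: [3.14, 0.001, 2.858]
force: [-0.3, 0.2, 7.9]
grip_width: 0.0225
finger_force: 30.0
clock: 19.65
position: [0.5499, 0.3094, 0.2143]
tool_rot: [3.141, 0.001, 2.858]
force: [-0.1, 0.7, -0.1]
grip_width: 0.0226
finger_force: 29.5
clock: 20.15
position: [0.4769, 0.27, 0.2126]
tool_rot: [3.141, -0.0, 2.154]
force: [-0.2, 0.3, -0.1]
grip_width: 0.0226
finger_force: 29.6
clock: 20.65
position: [0.4777, 0.2705, 0.2126]
tool_rot: [3.142, -0.001, 1.456]
force: [0.3, -0.0, -0.2]
grip_width: 0.023
finger_force: 29.6
clock: 21.15
position: [0.4776, 0.2706, 0.161]
tool_rot: [-3.142, -0.001, 1.291]
force: [-0.8, 0.6, -0.8]
grip_width: 0.0225
finger_force: 29.6
clock: 21.65
position: [0.4777, 0.2703, 0.0978]
tool_rot: [-3.141, 0.0, 1.288]
force: [-0.4, -0.2, 2.6]
grip_width: 0.0226
finger_force: 29.9
```

```bash
python3 -m crank '{"travel":[[0,0,0],[0,0,0],[0,0,0],[0,0,0],[0,0,0]],"turn":[[0,0,0],[0,0,0],[0,0,0],[0,0,0],[0,0,0]],"gripper":[0.65,0.5,0.5,0.5,0.5]}' && python3 -m crank '{"travel":[[0,0,2],[0,0,5],[0,0,8],[0,0,11],[0,0,11]],"turn":[[0,0,0],[0,0,0],[0,0,0],[0,0,0],[0,0,0]],"gripper":[0.5,0.5,0.5,0.5,0.5]}' && python3 -m crank '{"travel":[[-0.5,-4,0],[-1,-8,0],[-1.8,-12,0],[-2.4,-15,0],[-2.4,-16.7,0]],"turn":[[0,0,0],[0,0,0],[0,0,0],[0,0,0],[0,0,0]],"gripper":[0.5,0.5,0.5,0.5,0.5]}'
python3 - <<'E'
from h import *
f,a=grab("wrist");np.savez("w7.npz",**f);cv2.imwrite("pics/w7.png",a);f,b=grab("scene")
cv2.imwrite("pics/v7.png",np.hstack([cv2.resize(a,(470,352)),cv2.resize(b[110:250,170:300],(327,352),interpolation=cv2.INTER_CUBIC)]))
E
```

```text
clock: 22.15
position: [0.4778, 0.2706, 0.0985]
tool_rot: [3.141, -0.0, 1.287]
force: [-0.3, -0.6, -0.3]
grip_width: 0.0428
finger_force: 0.0
clock: 22.65
position: [0.4792, 0.2712, 0.2119]
tool_rot: [3.138, -0.004, 1.287]
force: [-0.0, -0.4, -0.7]
grip_width: 0.0428
finger_force: 0.0
clock: 23.15
position: [0.4528, 0.101, 0.2081]
tool_rot: [-3.141, 0.0, 1.285]
force: [0.5, 1.3, 0.9]
grip_width: 0.0426
finger_force: 0.0
```

View pics/v7.png

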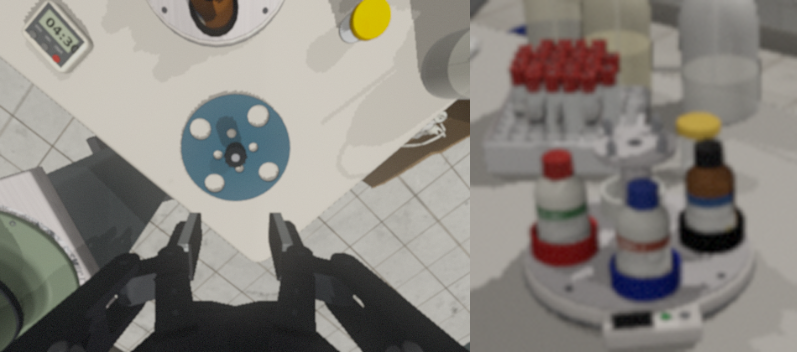

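All three bottles are home and upright. The slate cover is fully visible in the wrist view at (235,148), knob at (235,155), and I measure it once more here.

```bash
cat > cov.py <<'E'
from m import *
def circ(f,px,z):
    P=np.array([onz(f,*p,z)[:2] for p in px]);A=np.c_[2*P,np.ones(len(P))];x=np.linalg.lstsq(A,(P**2).sum(1),rcond=None)[0]
    return x[:2],np.sqrt(x[2]+x[0]**2+x[1]**2)
def cover(F,I,s=45,z=.005):
    H=cv2.cvtColor(I,cv2.COLOR_BGR2HSV);m=((H[...,0]>92)&(H[...,0]<112)&(H[...,1]>s)).astype(np.uint8)
    n,l,st,_=cv2.connectedComponentsWithStats(m);m=(l==1+st[1:,4].argmax()).astype(np.uint8)
    ct,_=cv2.findContours(m,cv2.RETR_CCOMP,cv2.CHAIN_APPROX_NONE)
    C,r=circ(F,cv2.convexHull(max(ct,key=cv2.contourArea))[:,0].astype(float),z);print("cover",C.round(4),r.round(4))
    for c in ct:
        a=cv2.contourArea(c)
        if 25<a<2500:
            mo=cv2.moments(c);p=onz(F,mo["m10"]/a,mo["m01"]/a,z)[:2];d=p-C
            print("  hole",a,np.round([mo["m10"]/a,mo["m01"]/a]),p.round(4),np.hypot(*d).round(4),np.degrees(np.arctan2(d[1],d[0])).round(1))
E
python3 -c "
from cov import *
cover(dict(np.load('w7.npz')),cv2.imread('pics/w7.png'),45,.004)"
```

```text
cover [0.4552 0.1023] 0.0764
  hole 483.0 [255. 218.] [0.4119 0.0646] 0.0574 -139.0
  hole 505.0 [320. 204.] [0.4932 0.0591] 0.0575 -48.7
  hole 118.0 [259. 184.] [0.4296 0.1043] 0.0256 175.5
  hole 122.5 [301. 175.] [0.4808 0.1006] 0.0257 -3.7
  hole 679.5 [281. 187.] [0.4534 0.0941] 0.0084 -102.3
  hole 134.0 [275. 159.] [0.457 0.128] 0.0258 85.9
  hole 590.5 [238. 153.] [0.4174 0.146 ] 0.0578 130.8
  hole 617.5 [307. 138.] [0.4986 0.1405] 0.0578 41.3
```

```bash
python3 -m crank '{"travel":[[0,0,-4],[0,0,-8],[0,0,-12],[0,0,-15],[0,0,-17]],"turn":[[0,0,0],[0,0,0],[0,0,0],[0,0,0],[0,0,0]],"gripper":[0.5,0.5,0.5,0.5,0.5]}' 60 && python3 -m crank '{"travel":[[0,0,-1],[0,0,-1.7],[0,0,-2.2],[0,0,-2.2],[0,0,-2.2]],"turn":[[0,0,0],[0,0,0],[0,0,0],[0,0,0],[0,0,0]],"gripper":[0.5,0.5,0.5,0.5,0.5]}' && python3 -m crank '{"travel":[[0,0,0],[0,0,0],[0,0,0],[0,0,0],[0,0,0]],"turn":[[0,0,0],[0,0,0],[0,0,0],[0,0,0],[0,0,0]],"gripper":[0.6,0.7,0.8,0.8,0.8]}' &&  python3 -m crank '{"travel":[[0,0,1],[0,0,3],[0,0,7],[0,0,11],[0,0,16]],"turn":[[0,0,0],[0,0,0],[0,0,0],[0,0,0],[0,0,0]],"gripper":[0.8,0.8,0.8,0.8,0.8]}'
python3 - <<'E'
from cov import *
f,a=grab("wrist","w8");np.savez("w8.npz",**f);s=bot.observe();print(s["position"],s["qpos"])
z=s["position"][2]-.015+.005;cover(f,a,45,z);grab("scene","s8")
E
```

```text
clock: 23.75
position: [0.4528, 0.1041, 0.0358]
tool_rot: [-3.14, 0.001, 1.288]
force: [0.5, -0.3, 0.8]
grip_width: 0.0426
finger_force: 0.0
clock: 24.25
position: [0.4541, 0.1036, 0.0169]
tool_rot: [3.141, -0.001, 1.287]
force: [0.4, -0.5, 0.7]
grip_width: 0.0429
finger_force: 0.0
clock: 24.75
position: [0.454, 0.1036, 0.017]
tool_rot: [3.141, -0.001, 1.287]
force: [-1.9, -0.4, 13.8]
grip_width: 0.0262
finger_force: 58.0
clock: 25.25
position: [0.4528, 0.1031, 0.1778]
tool_rot: [-3.14, 0.001, 1.287]
force: [0.9, 1.1, -1.4]
grip_width: 0.0263
finger_force: 59.4
[0.45572308 0.10322098 0.18480498] [-0.68818805  0.36376546  0.42905946  2.07183823 -0.22248848  0.74214806
 -0.40568826]
cover [0.4556 0.1075] 0.0712
  hole 49.0 [196. 310.] [0.3996 0.088 ] 0.0593 -160.8
  hole 50.0 [224. 294.] [0.4186 0.0934] 0.0396 -159.1
  hole 34.5 [227. 276.] [0.4241 0.1043] 0.0317 -174.3
  hole 457.5 [270. 216.] [0.4573 0.1313] 0.0239 85.8
  hole 2199.0 [192. 206.] [0.4209 0.148 ] 0.0533 130.6
  hole 2481.5 [338. 175.] [0.496  0.1429] 0.0537 41.2
```

View pics/w8.png

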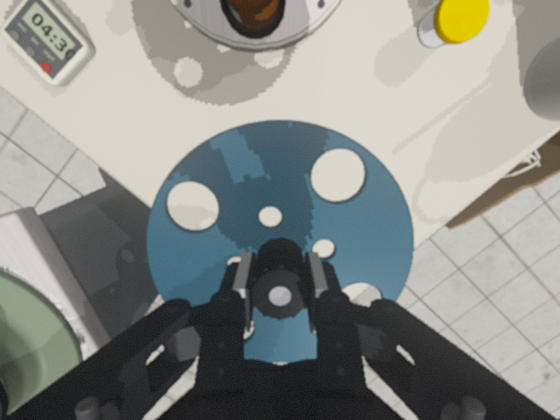

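The cover hangs level and is held by the knob (280,295). Windows show at (192,206) and (338,175), and stud holes at (270,216) and (324,248). I carry it over the hub and turn it +32.4°.

```bash
python3 -m crank '{"travel":[[0.5,2,2],[1.2,6,3],[2,10,3],[2.8,14,3],[3.2,17,3]],"turn":[[0,0,5],[0,0,10],[0,0,16],[0,0,21],[0,0,26]],"gripper":[0.8,0.8,0.8,0.8,0.8]}' && python3 -m crank '{"travel":[[0.5,3,0],[0.85,5.25,0],[0.85,5.25,0],[0.85,5.25,-2],[0.85,5.25,-4]],"turn":[[0,0,4],[0,0,6.4],[0,0,6.4],[0,0,6.4],[0,0,6.4]],"gripper":[0.8,0.8,0.8,0.8,0.8]}' && python3 -m crank '{"travel":[[0,0,-0.6],[0,0,-1],[0,0,-1],[0,0,-1],[0,0,-1]],"turn":[[0,0,0],[0,0,0],[0,0,0],[0,0,0],[0,0,0]],"gripper":[0.8,0.8,0.8,0.8,0.8]}'
python3 - <<'E'
from cov import *
f,a=grab("wrist","w9");np.savez("w9.npz",**f);s=bot.observe();print(s["position"],s["tool_rot"])
z=s["position"][2]-.016+.005;cover(f,a,45,z)
cv2.imwrite("pics/w9c.png",cv2.resize(a[100:340,140:420],(770,660))[:600]);
b=grab("scene","s9")
E
```

```text
clock: 25.85
position: [0.4855, 0.2759, 0.2064]
tool_rot: [3.142, -0.0, 1.746]
force: [0.4, -0.1, -2.6]
grip_width: 0.0262
finger_force: 59.7
clock: 26.35
position: [0.4942, 0.3254, 0.1662]
tool_rot: [3.141, 0.0, 1.852]
force: [0.6, 0.0, -2.0]
grip_width: 0.0259
finger_force: 59.7
clock: 26.85
position: [0.4945, 0.3261, 0.157]
tool_rot: [3.141, -0.0, 1.852]
force: [0.1, 0.5, -2.4]
grip_width: 0.0262
finger_force: 59.7
[0.49442717 0.326106   0.15690683] [ 3.14085158e+00 -4.07620157e-04  1.85243715e+00]
cover [0.4982 0.3183] 0.0804
  hole 36.0 [280. 376.] [0.521  0.2412] 0.0804 -73.5
  hole 29.0 [319. 366.] [0.5434 0.2562] 0.0768 -53.9
  hole 29.0 [315. 365.] [0.5402 0.2563] 0.0749 -55.9
  hole 134.0 [279. 365.] [0.5176 0.25  ] 0.071 -74.2
  hole 49.5 [316. 361.] [0.5399 0.2602] 0.0716 -54.3
  hole 28.5 [235. 323.] [0.4817 0.2742] 0.0471 -110.6
  hole 58.0 [236. 304.] [0.479  0.2879] 0.036 -122.3
  hole 58.0 [226. 300.] [0.4729 0.2893] 0.0385 -131.0
  hole 44.5 [218. 301.] [0.4684 0.2873] 0.043 -133.9
  hole 25.5 [224. 289.] [0.4699 0.2966] 0.0357 -142.6
  hole 29.0 [259. 262.] [0.4855 0.3199] 0.0128 172.9
  hole 46.5 [280. 259.] [0.4965 0.3247] 0.0066 105.2
  hole 86.5 [285. 254.] [0.4983 0.3285] 0.0102 89.7
  hole 101.5 [273. 250.] [0.491  0.3296] 0.0134 122.8
  hole 73.5 [287. 247.] [0.4979 0.3336] 0.0153 91.4
  hole 403.5 [270. 216.] [0.4838 0.3485] 0.0335 115.5
  hole 2089.0 [192. 206.] [0.4415 0.3423] 0.0616 157.1
  hole 2424.0 [338. 174.] [0.5118 0.3809] 0.064 77.8
```

View pics/w9c.png

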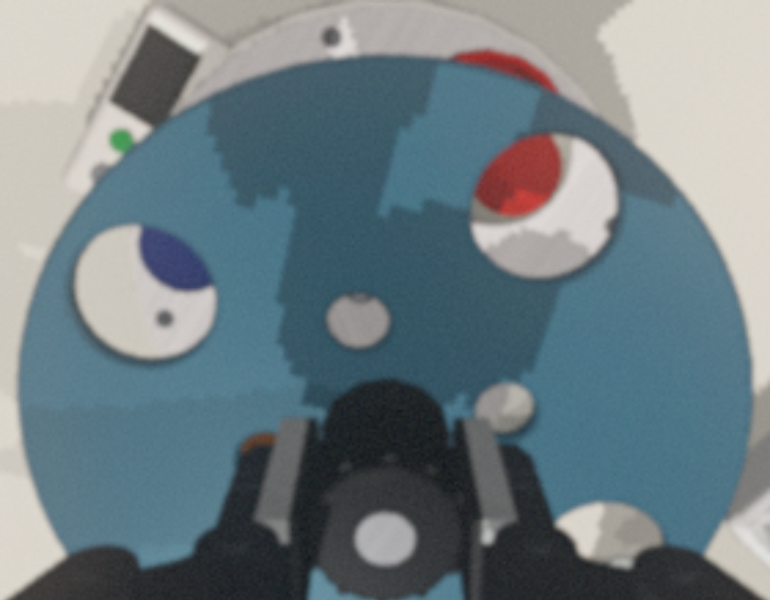

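Through the hole at (358,320) only the rim of the stud shows, at (360,297). I drop to just above the stud tips and compare hole and stud numerically.

```bash
python3 -m crank '{"travel":[[0,0,-0.4],[0,0,-0.8],[0,0,-1],[0,0,-1],[0,0,-1]],"turn":[[0,0,0],[0,0,0],[0,0,0],[0,0,0],[0,0,0]],"gripper":[0.8,0.8,0.8,0.8,0.8]}'
python3 - <<'E'
from cov import *
f,a=grab("wrist","w10");np.savez("w10.npz",**f);s=bot.observe();print(s["position"],s["tool_rot"])
for r,t,z in((.026,118.6,.127),(.026,28.6,.127),(.026,118.6,.136),(.026,28.6,.136)):
    t=np.radians(t);print(proj(f,[.4945+r*np.cos(t),.3255+r*np.sin(t),z]).round(1))
x=a[180:280,220:360];cv2.imwrite("pics/w10c.png",cv2.resize(x,None,fx=5.5,fy=5.5,interpolation=cv2.INTER_CUBIC))
E
```

```text
clock: 27.45
position: [0.4942, 0.326, 0.1462]
tool_rot: [-3.141, 0.0, 1.852]
force: [-0.4, -0.5, -2.4]
grip_width: 0.0261
finger_force: 59.7
[0.49427335 0.32593447 0.14632126] [3.14156642e+00 2.19540203e-05 1.85242804e+00]
[267.8 210.8]
[320.3 242.3]
[267.2 216.2]
[322.4 249. ]
```

View pics/w10c.png

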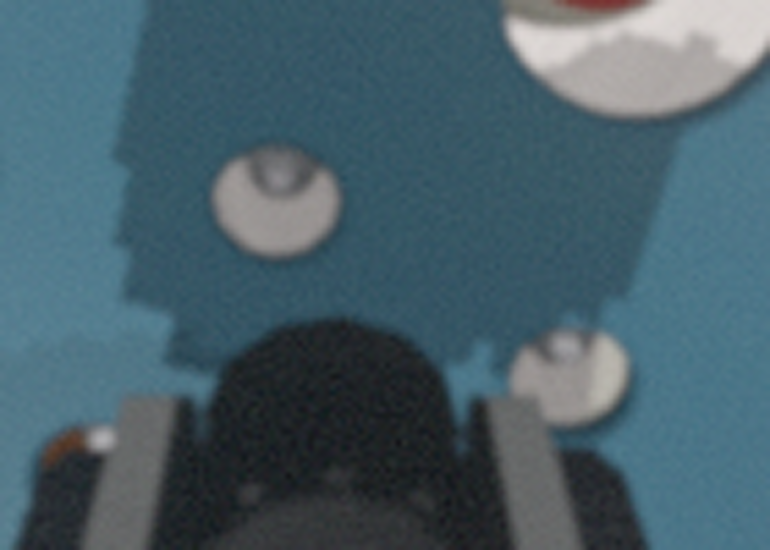

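The stud tips at crop (282,175) and (567,345) sit in the holes at (277,202) and (570,378). Relative to the predicted parallax the mismatch is under 1 mm, inside the 2 mm play. I lower with a 0.4 mm correction in x.

```bash
python3 -m crank '{"travel":[[0.04,0,0],[0.04,0,-0.3],[0.04,0,-0.6],[0.04,0,-0.9],[0.04,0,-0.9]],"turn":[[0,0,0],[0,0,0],[0,0,0],[0,0,0],[0,0,0]],"gripper":[0.8,0.8,0.8,0.8,0.8]}' && python3 -m crank '{"travel":[[0,0,-0.2],[0,0,-0.4],[0,0,-0.5],[0,0,-0.6],[0,0,-0.6]],"turn":[[0,0,0],[0,0,0],[0,0,0],[0,0,0],[0,0,0]],"gripper":[0.8,0.8,0.8,0.8,0.8]}'
```

```text
clock: 28.0
position: [0.4944, 0.3258, 0.1368]
tool_rot: [-3.141, 0.0, 1.852]
force: [0.4, -0.6, -1.8]
grip_width: 0.0258
finger_force: 59.7
clock: 28.5
position: [0.4946, 0.3259, 0.1312]
tool_rot: [-3.141, 0.0, 1.852]
force: [-0.9, -0.1, -2.2]
grip_width: 0.0259
finger_force: 59.7
```

```bash
python3 -m crank '{"travel":[[0,0,-0.05],[0,0,-0.1],[0,0,-0.15],[0,0,-0.15],[0,0,-0.15]],"turn":[[0,0,0],[0,0,0],[0,0,0],[0,0,0],[0,0,0]],"gripper":[0.8,0.8,0.8,0.8,0.8]}' && python3 -m crank '{"travel":[[0,0,-0.04],[0,0,-0.04],[0,0,-0.04],[0,0,-0.04],[0,0,-0.04]],"turn":[[0,0,0],[0,0,0],[0,0,0],[0,0,0],[0,0,0]],"gripper":[0.8,0.8,0.8,0.8,0.8]}'
```

```text
clock: 29.0
position: [0.4947, 0.326, 0.1301]
tool_rot: [3.141, -0.0, 1.852]
force: [-1.8, -1.6, 5.3]
grip_width: 0.0264
finger_force: 60.6
clock: 29.5
position: [0.4947, 0.326, 0.1301]
tool_rot: [3.141, -0.0, 1.852]
force: [-3.9, -2.3, 12.7]
grip_width: 0.0261
finger_force: 61.2
```

Contact at the expected height. I release, rise clear, and check.

```bash
python3 -m crank '{"travel":[[0,0,0],[0,0,0],[0,0,0],[0,0,0],[0,0,0]],"turn":[[0,0,0],[0,0,0],[0,0,0],[0,0,0],[0,0,0]],"gripper":[0.7,0.55,0.4,0.4,0.4]}' && python3 -m crank '{"travel":[[0,0,1.5],[0,0,4],[0,0,8],[0,0,12],[0,0,15]],"turn":[[0,0,0],[0,0,0],[0,0,0],[0,0,0],[0,0,0]],"gripper":[0.4,0.4,0.4,0.4,0.4]}' && python3 -m crank '{"travel":[[-1,-2,2],[-2,-4,4],[-3,-6,6],[-4,-8,6],[-4,-8,6]],"turn":[[0,0,0],[0,0,0],[0,0,0],[0,0,0],[0,0,0]],"gripper":[0.4,0.4,0.4,0.4,0.4]}'
python3 - <<'E'
from cov import *
f,a=grab("wrist","w11");cover(f,a,45,.118)
g,b=grab("scene")
cv2.imwrite("pics/v11.png",np.hstack([cv2.resize(a,(450,338)),cv2.resize(b[100:260,170:330],(338,338),interpolation=cv2.INTER_CUBIC)]))
E
```

```text
clock: 30.0
position: [0.4947, 0.3259, 0.1293]
tool_rot: [3.142, 0.0, 1.852]
force: [0.1, -0.0, -0.7]
grip_width: 0.0511
finger_force: 0.0
clock: 30.5
position: [0.4949, 0.326, 0.2819]
tool_rot: [3.14, -0.001, 1.852]
force: [0.6, -0.7, -0.2]
grip_width: 0.0513
finger_force: 0.0
clock: 31.0
position: [0.4542, 0.2437, 0.3404]
tool_rot: [3.141, -0.001, 1.85]
force: [0.6, -0.5, 0.7]
grip_width: 0.0511
finger_force: 0.0
cover [0.496  0.3244] 0.0763
  hole 476.0 [304. 165.] [0.4801 0.2679] 0.0586 -105.7
  hole 539.0 [370. 149.] [0.5516 0.3077] 0.058 -16.7
  hole 124.5 [310. 128.] [0.4736 0.3118] 0.0257 -150.7
  hole 778.5 [338. 126.] [0.5048 0.3228] 0.009 -10.1
  hole 131.0 [328. 101.] [0.484  0.3465] 0.0252 118.5
  hole 582.5 [290.  95.] [0.4408 0.3405] 0.0575 163.7
  hole 612.0 [361.  78.] [0.5124 0.3793] 0.0574 73.4
```

View pics/v11.png

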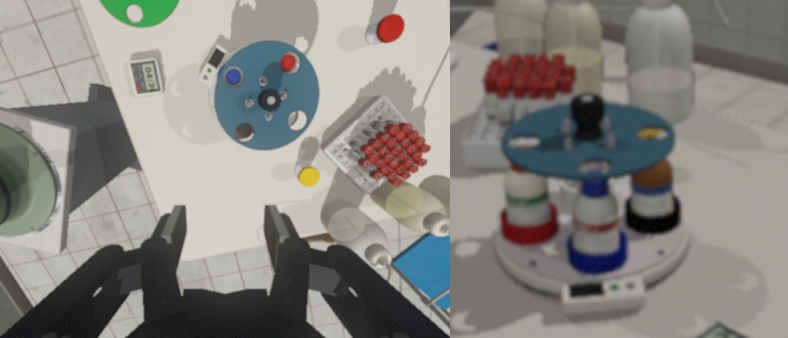

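The cover lies flat at (588,140) with the studs through its holes, yaw -16.5° and centred on the axis. The bottles are home below and the cup is untouched.

```bash
python3 -c "
from workcell import bot
print(bot.job_done())"
```

```text
the job is handed in; nothing more can be done
None
```

The job is handed in at about 31 s: all three bottles are upright in their own sockets, the cover lies flat on the flange over the studs and is released, and the yellow cup was not touched.

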